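Tip the cream pots out through the tray's end gate

ROBOT

A 7-joint arm with a two-finger parallel gripper is mounted at the origin on a cart in front of the work surface, level with it; the furniture and walls round the work are solid. World frame = base frame: x ahead of the robot, y to its left, z up, the work surface at z = 0. Lengths are in m, angles in rad, forces in N, time in s.
With the tool pointing down it reaches from about 0.425 to 0.925 m from the base axis. Payload 6.8 kg.
Tool frame: the origin (TCP) lies between the finger pads; the fingertips stand 22 mm ahead of it and the grasp point (between the pads) lies 3 mm ahead of it (manip.tcp_to_tips is the distance from the TCP to the fingertips, in m); y points along the fingers, x is the direction in which the jaws open and shut, and the axes are right-handed (so a half turn about y gives the same grasp; the last joint's range is limited). The gripper opens to 88 mm and grips with 3 to 60 N. Pads are 20 mm wide; open, the fingers measure 115 mm over their backs; the gripper's body (75 mm by 178 mm) begins 61 mm behind the grasp point.
Start: joints at [-1.407, 0.477, 0.022, 1.555, -0.011, 1.109, -0.083], TCP at [0.181, 0.65, 0.245] pointing down, gripper open.
Joint ranges: [-2.96, 2.96], [-0.34, 2.1], [-1.41, 1.46], [0.24, 2.44], [-1.37, 4.51], [0.17, 1.92], [-2.96, 2.96]. Speed limits (rad/s): [2.39, 2.39, 3.14, 3.14, 3.14, 3.14, 3.14].

INTERFACE

Orientations are given as a rotation vector (axis times angle).
In Python, from station import manip gives the robot as it stands.
- The arm moves only by the shell command python3 -m pendant 'ROWS' [FORCE]. ROWS is JSON, a list of rows, each a list of 3 entries, a list of its own where there are three numbers: the turn, a rotation vector about the tool's x, y, z in rad, then the shift along the tool's x, y, z in cm, then the opening in per cent of the stroke, from 0 (shut) to 100 (fully open). In form: [[[rx, ry, rz], [dx, dy, dz], grip], ...]. A call has 1 to 5 rows; each row shifts and turns the commanded pose from where the row before left it, along the tool's axes as they then stand; what a row does not reach is not made up. A row lasts 1/10 s, in which the tool goes at most 50 mm and 8.59 degrees, less where a joint would pass 70% of its speed; a pose out of reach is approached as far as the arm can. A call is refused whole if a number of a shift passes 5 or a number of a turn 0.15, either way. A call with a gripper value outside its range is refused whole. The fingers move at their own pace and stop on an object; FORCE is the grip in N (left out, the last holds). Time passes only in rows, so rows that do not move let the fingers close. It gives the time, the measured TCP pose, the force and the opening at its end, in the units of the state.
- manip.get_obs(): the state, without advancing time (a new reading comes with each control period).
- manip.read_camera(name): name is "scene" or "top" or "wrist"; returns (picture, depth): 480x640x3 uint8, red, green, blue; 480x640 float32, m along the optical axis (not along the pixel's ray), 0 where there is no reading.
- manip.calibration(name): a dict with "fov_y" (degrees; the focal length in pixels is half the picture's height over the tangent of half this angle, whatever the lens; pixels are square), "cx", "cy" (the principal point, pixels), "R" (3x3) and "t" (3): a world point X has camera coordinates R X + t. Camera axes: x right, y down, z forward; pixel columns grow to the right and rows downward; lengths in m; the calibration is good to about 2 mm. A picture is of the moment at which its call begins: read the wrist's pose just before it. calibration takes no time and is no camera call; for the wrist camera it gives the pose at the moment of the call.
- manip.hand_in(): hands the job in, once; it reports no verdict.
The state is a dict: "time": time; "joints": joint angles; "qd": joint speeds; "tau": joint torques, N m; "tool_pos": TCP position; "tcp_rot": TCP orientation; "contact_force": force on the tool from outside, world axes, zero at the start; "moment": the same for the moment, N m; "finger_gap": finger opening in m.
Only numpy, scipy, OpenCV 4.12 (cv2) and the standard library are available. Lean on these libraries where they do the work, as an engineer would, in place of code of your own. Each camera call takes 0.05 s, during which the arm holds its last target.

TASK

The two cream pots are to go from the tipping tray into the blue bin. With the tray still level, fold its end gate fully down, then tip the tray by its red-sleeved hoop so that both pots slide out over the gate into the bin, and let the tray come back down to level with the gate left down. Do not handle the pots themselves, and leave the things standing round about where they are.

Things in the scene. Friction and masses are not known exactly. Their poses are not given: they have to be found in the camera images.
- stand: White fixed four-legged stand carrying the tray, 120 mm wide; the height at which it stands varies (origin 5 to 40 mm above the worktop), so does its yaw a little. Origin: straight below the middle of the tray's pivot axis, which runs along its x, 135 mm above the origin. -y is the side to which the tray empties (gate, bin), +y toward the tray's rear, z up.
- tip_tray (a joint): Tilt of the steel tray about the pivot axis, rad: 0 level, resting on the stand's rear posts; 1.0 fully tipped, rear end raised, gate end low. Tray 0.7 kg; by its own weight it sinks back to 0, damped, when let go. The pots start to slide at about 0.45 to 0.65. Tipping takes about 8 N at the hoop.
- bail_bar (a point): Centre of the red cross-bar (84 mm long, 16 mm thick, along the stand's x) of the hoop fixed to the tray. Tray level: 75 mm toward the rear (+y) of the pivot axis, 95 mm above it (83 mm above the tray floor). It circles the pivot at 121 mm, rising at first when pushed toward the bin. Push it from its rear side with shut fingers from above; the pots stay clear below.
- tray_floor (a point): Middle of the tray's floor, upper face: when level, 12 mm higher than the pivot axis and 86 mm behind (+y of) it. Inside, the tray is 82 mm wide and 172 mm long, from above the pivot axis (gate end) to the rear wall; side and rear walls stand 30 mm above the floor; open at the top.
- end_gate (a joint): Angle of the end gate, rad: 0 upright and shut, 1.57 folded out and down, flush with the tray floor as a chute. Hinged along its lower edge, stiff: it stays where it is left; turning it takes about 0.06 N m (1 N on the tab).
- gate_hinge (a point): Middle of the gate's hinge axis, along the stand's x; when the tray is level it lies 11 mm straight above the pivot axis, 1 mm below the tray floor's upper face. The steel gate plate is 90 mm wide, 4 mm thick, 52 mm high, with the red tab above it; its inner face lies in the plane of the hinge axis.
- gate_tab (a point): Middle of the inner face (toward the tray) of the gate's upright red tab, 60 mm wide, its top 74 mm from the hinge; this point is 63 mm from the hinge, straight above it when shut, so above the pots. Push it outward (stand's -y) from inside with shut fingers, following its arc down; at the end press on the gate's inner face until that lies at tray floor height.
- bin: Blue open catch bin on short legs below the gate, 120 x 200 mm outside and 65 mm deep, walls and floor 4 mm, fixed, as high as the stand. Origin: centre of its underside (above the legs); x across, y along its length, z up.
- pot_red: White cream pot with a white lid and dark red bands, 68 mm diameter, 43 mm tall, about 0.11 kg, loose, standing on the tray floor; origin at the centre of its underside. Either pot may be the one nearer the gate.
- pot_orange: Pale green cream pot with an orange lid, 60 mm diameter, 38 mm tall, about 0.07 kg, loose, standing on the tray floor; origin at the centre of its underside.
- pot_red_mid (a point): Centre of the dark-red-banded pot, half-way up.
- pot_orange_mid (a point): Centre of the orange-lidded pot, half-way up.
- red_bottle: Red bottle with a white cap, 60 mm diameter, 166 mm tall, loose bystander; origin centre of its underside.
- pads: Stack of white cotton pads, 59 mm diameter, 41 mm tall, loose bystander; origin centre of its underside.

How it is judged:
By the outcome, as a careful person would: the job done as asked, in the order asked, and still so for the second after the job is handed in, with the robot touching nothing.
It also fails if it takes over 51 s, if anything falls off the work surface, if the arm or the gripper's body presses on something with over 40 N, if the wrist force passes 120 N, or if a joint passes its speed limit or range.

## Working session

There is one attempt and no reset: what is moved stays moved. The work goes in short steps, Python scripts to look and compute and a shell command to move; the robot and the scene stay as the last step left them, time stands still between calls to the robot, and variables do not carry over. Pictures are saved under pics/ and viewed, and the job is handed in when it is done.

```bash
ls; mkdir -p pics
python3 - <<'E'
from station import manip
import cv2,numpy as np
o=manip.get_obs();print({k:np.round(v,3).tolist() for k,v in o.items()})
for n in ["scene","top","wrist"]:
    c=manip.calibration(n);print(n,c)
    im,d=manip.read_camera(n);cv2.imwrite(f"pics/{n}0.png",im[:,:,::-1]);np.save(f"pics/{n}0_d.npy",d)
    np.savez(f"pics/{n}0.npz",im=im,d=d,R=c["R"],t=c["t"],fov=c["fov_y"],cx=c["cx"],cy=c["cy"])
E
```

```text
pics
{'time': 0.0, 'joints': [-1.407, 0.478, 0.022, 1.556, -0.012, 1.109, -0.083], 'qd': [-0.001, 0.001, -0.001, -0.002, 0.001, 0.001, 0.001], 'tau': [0.0, -58.285, 1.535, -27.261, -0.054, 0.017, 0.0], 'tool_pos': [0.181, 0.65, 0.244], 'tcp_rot': [-1.327, -1.006, 1.008], 'contact_force': [0.056, -0.492, -0.113], 'moment': [0.001, 0.021, -0.038], 'finger_gap': 0.087}
scene {'fov_y': 49.93753840810515, 'cx': 317.3158735110539, 'cy': 244.43561283563287, 'R': array([[ 0.77041112, -0.63741948,  0.01277142],
       [-0.33385089, -0.42040988, -0.84368188],
       [ 0.5431485 ,  0.64571815, -0.5366915 ]]), 't': array([-0.33039882,  0.28057621,  1.17908326])}
top {'fov_y': 49.24252977982262, 'cx': 325.537598788863, 'cy': 238.39524054247346, 'R': array([[-0.00252703, -0.99999261,  0.00289715],
       [-0.99861184,  0.00237109, -0.0526192 ],
       [ 0.05261194, -0.0030261 , -0.99861045]]), 't': array([-0.04527968,  0.40228003,  1.39884402])}
wrist {'fov_y': 58.04764998379677, 'cx': 321.47376150965556, 'cy': 238.75056821450826, 'R': array([[ 2.68827761e-01,  9.63188173e-01, -4.21007204e-04],
       [ 9.24341419e-01, -2.57862621e-01,  2.81246884e-01],
       [ 2.70785111e-01, -7.59961246e-02, -9.59635354e-01]]), 't': array([-0.67490433, -0.03371404,  0.39021067])}
```

View pics/scene0.png

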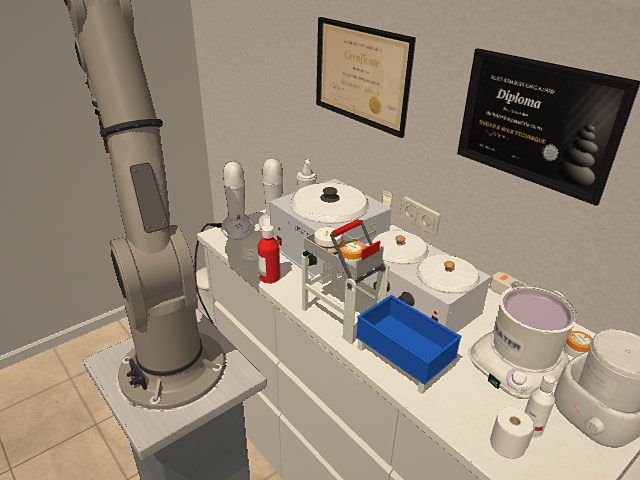

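View pics/top0.png

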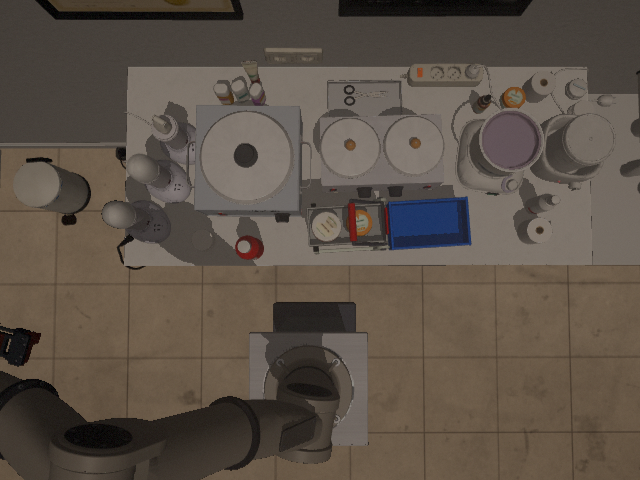

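View pics/wrist0.png

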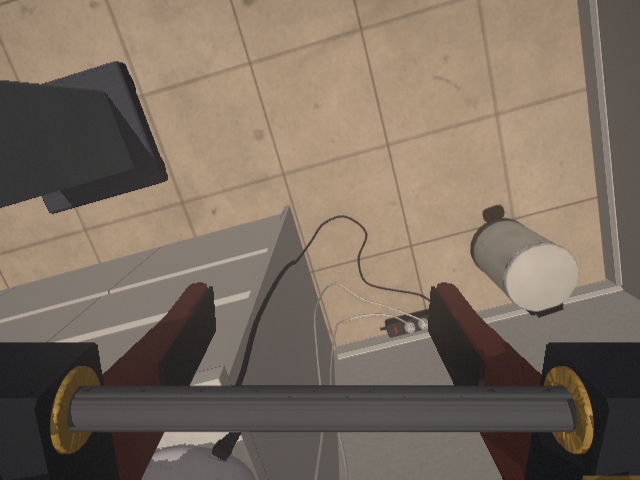

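```bash
cat > h.py <<'E'
import numpy as np,cv2
from scipy.spatial.transform import Rotation as Ro
def load(n):
    z=np.load(f"pics/{n}.npz");return z
def pts(z,mask=None):
    im,d=z["im"],z["d"];f=240/np.tan(np.radians(float(z["fov"]))/2)
    v,u=np.mgrid[0:480,0:640];P=np.stack([(u-z["cx"])/f*d,(v-z["cy"])/f*d,d],-1)
    return (P-z["t"])@z["R"]
def grab(n,name):
    from station import manip
    c=manip.calibration(n);im,d=manip.read_camera(n);cv2.imwrite(f"pics/{name}.png",im[:,:,::-1])
    np.savez(f"pics/{name}.npz",im=im,d=d,R=c["R"],t=c["t"],fov=c["fov_y"],cx=c["cx"],cy=c["cy"])
def comps(z,lo,hi,lo2=None,hi2=None,amin=15):
    h=cv2.cvtColor(z["im"],cv2.COLOR_RGB2HSV);m=cv2.inRange(h,lo,hi)
    if lo2: m|=cv2.inRange(h,lo2,hi2)
    n,l,s,c=cv2.connectedComponentsWithStats(m);W=pts(z)
    for i in range(1,n):
        if s[i,4]<amin: continue
        q=W[(l==i)&(z["d"]>0)]
        print(np.round(c[i]),s[i].tolist(),"med",np.round(np.median(q,0),3),"p3",np.round(np.percentile(q,3,0),3),"p97",np.round(np.percentile(q,97,0),3))
    return l
E
python3 - <<'E'
from h import *
for n in ["top0","scene0"]:
    z=load(n);print(n,"red");comps(z,(0,170,60),(6,255,255),(174,170,60),(180,255,255))
    print("blue");comps(z,(105,150,50),(125,255,255),amin=200)
    print("orange");comps(z,(8,150,100),(22,255,255),amin=40)
    im=z["im"]
    c=(slice(170,270),slice(290,490)) if n=="top0" else (slice(200,400),slice(280,480))
    cv2.imwrite(f"pics/{n}_crop.png",cv2.resize(im[c][:,:,::-1],None,fx=4 if n=="top0" else 3,fy=4 if n=="top0" else 3,interpolation=cv2.INTER_CUBIC))
E
```

```text
top0 red
[352. 222.] [348, 203, 9, 38, 244] med [ 0.424 -0.104  0.272] p3 [ 0.387 -0.112  0.267] p97 [ 0.464 -0.097  0.276]
[387. 220.] [385, 208, 4, 26, 48] med [ 0.43  -0.182  0.255] p3 [ 0.402 -0.185  0.251] p97 [ 0.456 -0.178  0.26 ]
[250. 250.] [236, 237, 26, 22, 218] med [0.363 0.136 0.121] p3 [0.348 0.123 0.081] p97 [0.395 0.176 0.133]
blue
[425. 219.] [389, 197, 82, 52, 2619] med [ 0.451 -0.307  0.04 ] p3 [ 0.38  -0.403  0.034] p97 [ 0.494 -0.212  0.103]
orange
[514.  97.] [504, 87, 22, 21, 179] med [ 0.779 -0.552  0.038] p3 [ 0.754 -0.579  0.033] p97 [ 0.806 -0.526  0.044]
[364. 222.] [355, 210, 17, 26, 149] med [ 0.432 -0.136  0.22 ] p3 [ 0.401 -0.15   0.216] p97 [ 0.455 -0.116  0.225]
scene0 red
[346. 227.] [332, 219, 29, 18, 179] med [ 0.42  -0.112  0.269] p3 [ 0.382 -0.117  0.262] p97 [ 0.461 -0.103  0.273]
[270. 259.] [258, 237, 23, 46, 744] med [0.362 0.125 0.085] p3 [0.344 0.117 0.007] p97 [0.389 0.157 0.132]
[370. 250.] [361, 241, 19, 19, 183] med [ 0.424 -0.187  0.243] p3 [ 0.398 -0.19   0.229] p97 [ 0.453 -0.183  0.255]
[538. 429.] [535, 427, 7, 4, 21] med [ 0.476 -0.628  0.026] p3 [ 0.47  -0.631  0.021] p97 [ 0.481 -0.623  0.032]
blue
[408. 338.] [356, 295, 105, 89, 5289] med [ 0.447 -0.314  0.064] p3 [ 0.37  -0.413  0.036] p97 [ 0.495 -0.214  0.1  ]
orange
[375. 105.] [370, 98, 10, 15, 109] med [0.869 0.257 0.377] p3 [0.864 0.24  0.357] p97 [0.874 0.279 0.398]
[350. 251.] [339, 241, 25, 18, 227] med [ 0.412 -0.137  0.218] p3 [ 0.396 -0.155  0.206] p97 [ 0.45  -0.1    0.222]
[449. 264.] [445, 261, 9, 7, 50] med [ 0.619 -0.269  0.165] p3 [ 0.612 -0.277  0.159] p97 [ 0.628 -0.259  0.168]
[577. 342.] [566, 331, 26, 21, 232] med [ 0.757 -0.558  0.035] p3 [ 0.748 -0.58   0.023] p97 [ 0.802 -0.533  0.04 ]
```

View pics/top0_crop.png

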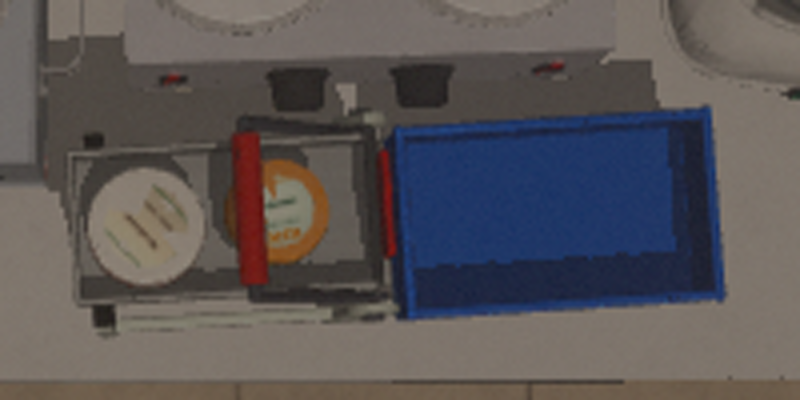

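View pics/scene0_crop.png

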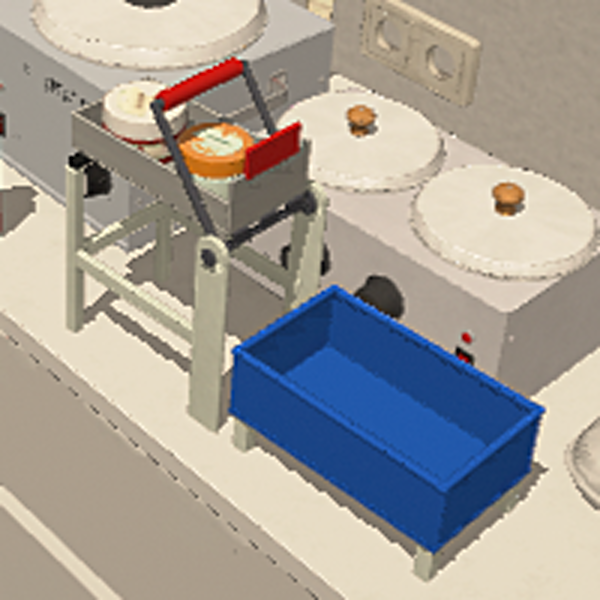

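Run:
```python
from h import *
from station import manip
o=manip.get_obs();R=Ro.from_rotvec(o["tcp_rot"]).as_matrix();print(np.round(R,3),manip.tcp_to_tips)
c=manip.calibration("wrist");p=-c["R"].T@c["t"];print("cam in tool",R.T@(p-o["tool_pos"]))
z=load("top0")
h=cv2.cvtColor(z["im"],cv2.COLOR_RGB2HSV);m=cv2.inRange(h,(0,170,60),(6,255,255))|cv2.inRange(h,(174,170,60),(180,255,255))
f=240/np.tan(np.radians(float(z["fov"]))/2)
C=-z["R"].T@z["t"]
def ray(u,v,zz):
    u=np.atleast_1d(u);v=np.atleast_1d(v)
    d=np.stack([(u-z["cx"])/f,(v-z["cy"])/f,np.ones(len(u))],-1)@z["R"];return C+d*((zz-C[2])/d[:,2])[:,None]
for nm,(x0,x1,zz) in dict(bar=(345,360,.268),tab=(383,391,.25)).items():
    mm=np.zeros_like(m);mm[195:250,x0:x1]=m[195:250,x0:x1];v,u=np.nonzero(mm);q=ray(u,v,zz)
    cen=q.mean(0);w=np.linalg.svd(q-cen)[2][0];print(nm,cen,"yaw",np.degrees(np.arctan(w[1]/w[0])))
mb=cv2.inRange(h,(105,150,50),(125,255,255));v,u=np.nonzero(mb[185:260,380:480]);v+=185;u+=380
(cx,cy),wh,a=cv2.minAreaRect(np.stack([u,v],-1).astype(np.float32));b=cv2.boxPoints(((cx,cy),wh,a));print("bin",wh,a,ray(b[:,0],b[:,1],.103))
W=pts(z);s=W[(W[...,2]>.05)&(W[...,2]<.5)&(W[...,0]>.2)&(abs(W[...,1])<.5)];print("obst >.2:", [ (round(t,2), s[s[:,2]>t][:,0].min().round(3)) for t in(.2,.24,.28,.3)])
q=W[(W[...,2]>.2)&(W[...,0]<.56)&(abs(W[...,1])<.4)]; print(q.min(0),q.max(0))
q=W[100:210,190:300].reshape(-1,3);q=q[q[:,0]>.3];print("bigpot",np.percentile(q,1,0),q.max(0))
```

```text
[[ 0.268 -0.    -0.963]
 [ 0.963 -0.001  0.268]
 [-0.001 -1.    -0.   ]] 0.022
cam in tool [ 0.00036433 -0.13988857  0.07712179]
bar [ 0.4242453  -0.10408707  0.268     ] yaw 2.979195682606078
tab [ 0.42987667 -0.1822551   0.25      ] yaw 3.877673926378795
bin (47.220359802246094, 79.46994018554688) 86.42366790771484 [[ 0.48945654 -0.20438363  0.103     ]
 [ 0.50161381 -0.40502992  0.103     ]
 [ 0.38238758 -0.41044222  0.103     ]
 [ 0.3703995  -0.21073836  0.103     ]]
obst >.2: [(0.2, np.float64(0.374)), (0.24, np.float64(0.374)), (0.28, np.float64(0.855)), (0.3, np.float64(0.855))]
[-0.07105945 -0.18538354  0.20002122] [0.55968164 0.39986977 1.41819909]
bigpot [ 0.46480678  0.01805446 -0.00297228] [0.78695355 0.32659349 1.41819909]
```

```bash
python3 -m pendant '[[[0,0.07,0],[-0.8,-2.3,-4.3],0],[[0,0.07,0],[-0.8,-2.3,-4.3],0],[[0,0.07,0],[-0.8,-2.3,-4.3],0],[[0,0.07,0],[-0.8,-2.3,-4.3],0],[[0,0.07,0],[-0.8,-2.3,-4.3],0]]' 10
```

```text
time: 0.65
tool_pos: [0.3627, 0.5268, 0.3602]
tcp_rot: [-1.442, -0.738, 0.738]
contact_force: [0.4, 0.3, -0.8]
finger_gap: 0.0516
```

```bash
python3 -m pendant '[[[0,0.07,0],[-1,0,-4.8],0],[[0,0.07,0],[-1,0,-4.8],0],[[0,0.07,0],[-1,0,-4.8],0],[[0,0.07,0],[-1,0,-4.8],0],[[0,0.07,0],[-1,0,-4.8],0]]' 10
```

```text
time: 1.15
tool_pos: [0.5007, 0.3254, 0.3594]
tcp_rot: [-1.52, -0.467, 0.467]
contact_force: [0.2, 0.4, -0.5]
finger_gap: 0.0113
```

```bash
python3 -m pendant '[[[0,0.054,0],[-2.8,0,-3.9],0],[[0,0.054,0],[-2.8,0,-3.9],0],[[0,0.054,0],[-2.8,0,-3.9],0],[[0,0.054,0],[-2.8,0,-3.9],0],[[0,0.054,0],[-2.8,0,-3.9],0]]'; python3 -m pendant '[[[0,0.054,0],[-1.6,0,-4.6],0],[[0,0.054,0],[-1.6,0,-4.6],0],[[0,0.054,0],[-1.6,0,-4.6],0],[[0,0.054,0],[-1.6,0,-4.6],0],[[0,0.054,0],[-1.6,0,-4.6],0]]'
cat > st.py <<'E'
from h import *
from station import manip
# stand frame: pivot
yaw=np.radians(3.5);X=np.array([np.cos(yaw),np.sin(yaw),0]);Y=np.array([-np.sin(yaw),np.cos(yaw),0])
P=np.array([.4295,-.1795,.170])
def rep():
    o=manip.get_obs();R=Ro.from_rotvec(o["tcp_rot"]).as_matrix();p=np.array(o["tool_pos"]);tip=p+R[:,1]*.022
    d=tip-P;print("t",o["time"],"tip stand-frame mm (x,y,z-from-pivot):",np.round(1000*np.array([d@X,d@Y,d[2]]),1),"toolx yaw",np.degrees(np.arctan2(R[1,0],R[0,0])).round(2),"down",np.round([R[:,1]@X,R[:,1]@Y,R[2,1]],3),"F",np.round(o["contact_force"],1),"gap",round(o["finger_gap"],4))
if __name__=="__main__": rep()
E
python3 st.py
```

```text
time: 1.65
tool_pos: [0.4678, 0.0879, 0.3594]
tcp_rot: [-1.556, -0.256, 0.256]
contact_force: [1.1, -0.4, 0.1]
finger_gap: 0.0004
time: 2.15
tool_pos: [0.4401, -0.1531, 0.3597]
tcp_rot: [-1.57, -0.045, 0.044]
contact_force: [0.7, -0.6, -0.0]
finger_gap: 0.0003
t 2.15 tip stand-frame mm (x,y,z-from-pivot): [ 12.2  25.7 167.7] toolx yaw 3.25 down [ 0.  0. -1.] F [ 0.7 -0.6 -0. ] gap 0.0003
```

Run:
```python
from h import *
grab("wrist","w1");grab("scene","s1")
z=load("w1");comps(z,(0,170,60),(6,255,255),(174,170,60),(180,255,255))
z=load("s1");cv2.imwrite("pics/s1c.png",cv2.resize(z["im"][180:380,260:480,::-1],None,fx=3,fy=3))
```

```text
[275. 166.] [219, 154, 159, 28, 2783] med [ 0.41  -0.104  0.272] p3 [ 0.386 -0.112  0.268] p97 [ 0.463 -0.097  0.273]
[276. 293.] [254, 290, 44, 6, 253] med [ 0.414 -0.183  0.255] p3 [ 0.402 -0.185  0.253] p97 [ 0.426 -0.181  0.256]
[348. 293.] [346, 290, 5, 6, 25] med [ 0.458 -0.18   0.254] p3 [ 0.457 -0.182  0.253] p97 [ 0.459 -0.178  0.256]
```

View pics/w1.png

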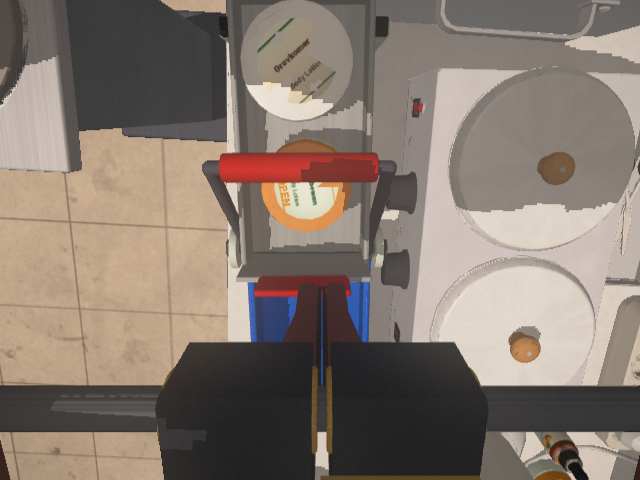

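View pics/s1c.png

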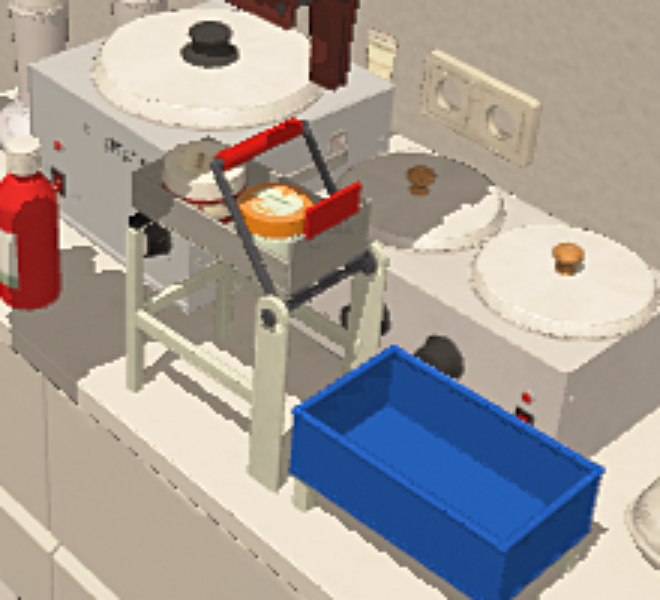

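```bash
python3 -m pendant '[[[0,0,0],[-0.6,3,0.2],0],[[0,0,0],[-0.6,3,0.2],0],[[0,0,0],[0,3,0],0],[[0,0,0],[0,1.1,0],0],[[0,0,0],[0,0,0],0]]' ;python3 st.py
```

```text
time: 2.75
tool_pos: [0.4279, -0.1474, 0.2577]
tcp_rot: [-1.57, -0.044, 0.049]
contact_force: [-0.1, 0.6, -0.0]
finger_gap: 0.0002
t 2.75 tip stand-frame mm (x,y,z-from-pivot): [ 0.3 32.2 65.7] toolx yaw 3.41 down [-0.003 -0.    -1.   ] F [-0.1  0.6 -0. ] gap 0.0002
```

```bash
python3 -m pendant '[[[0,0,0],[0,0,-1.1],0],[[0,0,0],[0,0,-1.1],0],[[0,0,0],[0,0,-0.6],0],[[0,0,0],[0,0.1,-0.5],0],[[0,0,0],[0,0.1,-0.5],0]]' ;python3 st.py
python3 -m pendant '[[[0,0,0],[0,0.2,-0.5],0],[[0,0,0],[0,0.2,-0.5],0],[[0,0,0],[0,0.3,-0.5],0],[[0,0,0],[0,0.3,-0.4],0],[[0,0,0],[0,0.4,-0.4],0]]' ;python3 st.py
```

```text
time: 3.25
tool_pos: [0.4316, -0.1859, 0.2573]
tcp_rot: [-1.57, -0.048, 0.046]
contact_force: [1.3, 0.9, -0.2]
finger_gap: 0.0004
t 3.25 tip stand-frame mm (x,y,z-from-pivot): [ 1.7 -6.5 65.3] toolx yaw 3.41 down [ 0.002  0.    -1.   ] F [ 1.3  0.9 -0.2] gap 0.0004
time: 3.75
tool_pos: [0.4322, -0.2093, 0.2424]
tcp_rot: [-1.57, -0.046, 0.046]
contact_force: [0.3, 0.5, 2.4]
finger_gap: 0.0002
t 3.75 tip stand-frame mm (x,y,z-from-pivot): [  0.9 -29.9  50.4] toolx yaw 3.37 down [ 0. -0. -1.] F [0.3 0.5 2.4] gap 0.0002
```

```bash
python3 -m pendant '[[[0,0,0],[0,0.7,-0.5],0],[[0,0,0],[0,0.7,-0.4],0],[[0,0,0],[0,0.8,-0.3],0],[[0,0,0],[0,0.8,-0.2],0],[[0,0,0],[0,0.5,0],0]]' ;python3 st.py
python3 - <<'E'
from h import *
grab("scene","s2")
z=load("s2");cv2.imwrite("pics/s2c.png",cv2.resize(z["im"][180:380,260:480,::-1],None,fx=3,fy=3))
E
```

```text
time: 4.25
tool_pos: [0.4326, -0.2231, 0.2066]
tcp_rot: [-1.57, -0.045, 0.047]
contact_force: [-0.4, -1.4, 1.1]
finger_gap: 0.0006
t 4.25 tip stand-frame mm (x,y,z-from-pivot): [  0.4 -43.7  14.6] toolx yaw 3.35 down [-0.001 -0.    -1.   ] F [-0.4 -1.4  1.1] gap 0.0006
```

View pics/s2c.png

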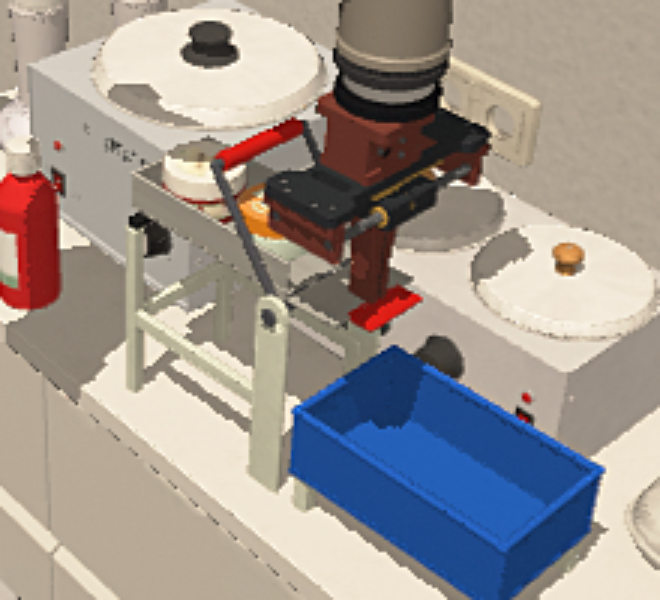

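```bash
for i in 1; do python3 -m pendant '[[[0,0,0],[0,0.15,0],0],[[0,0,0],[0,0.15,0],0]]'; done; python3 st.py
python3 -m pendant '[[[0,0,0],[0,0.1,0],0],[[0,0,0],[0,0,0],0]]'; python3 st.py
```

```text
time: 4.5
tool_pos: [0.4329, -0.2227, 0.2045]
tcp_rot: [-1.57, -0.046, 0.047]
contact_force: [-0.5, 1.0, 1.2]
finger_gap: 0.0007
t 4.5 tip stand-frame mm (x,y,z-from-pivot): [  0.7 -43.3  12.5] toolx yaw 3.39 down [-0.  0. -1.] F [-0.5  1.   1.2] gap 0.0007
time: 4.7
tool_pos: [0.4331, -0.2227, 0.2037]
tcp_rot: [-1.57, -0.047, 0.046]
contact_force: [-0.6, -0.7, -1.4]
finger_gap: 0.0002
t 4.7 tip stand-frame mm (x,y,z-from-pivot): [  0.9 -43.3  11.7] toolx yaw 3.39 down [ 0.  0. -1.] F [-0.6 -0.7 -1.4] gap 0.0002
```

```bash
for i in 1; do python3 -m pendant '[[[0,0,0],[0,0.1,0],0],[[0,0,0],[0,0,0],0]]';  python3 st.py
python3 -m pendant '[[[0,0,0],[0,0.1,0],0],[[0,0,0],[0,0,0],0]]'; python3 st.py; done
```

```text
time: 4.9
tool_pos: [0.4332, -0.2228, 0.2034]
tcp_rot: [-1.569, -0.047, 0.046]
contact_force: [-3.2, 3.0, 9.5]
finger_gap: 0.0004
t 4.9 tip stand-frame mm (x,y,z-from-pivot): [  1.1 -43.4  11.4] toolx yaw 3.38 down [ 0.     0.001 -1.   ] F [-3.2  3.   9.5] gap 0.0004
time: 5.1
tool_pos: [0.4332, -0.2229, 0.203]
tcp_rot: [-1.569, -0.047, 0.046]
contact_force: [-6.0, 2.5, 18.0]
finger_gap: 0.0009
t 5.1 tip stand-frame mm (x,y,z-from-pivot): [  1.1 -43.5  11. ] toolx yaw 3.37 down [ 0.001  0.001 -1.   ] F [-6.   2.5 18. ] gap 0.0009
```

```bash
python3 -m pendant '[[[0,0,0],[0,-1,0],0],[[0,0,0],[0,-3.5,0],0],[[0,0,0],[0,-4.5,0],0],[[0,0,0],[0,-4.5,0],0],[[0,0,0],[0,-1,0],0]]';python3 st.py
python3 - <<'E'
from h import *
from st import P,X,Y
for n in("wrist","scene"):
    grab(n,n[0]+"3");z=load(n[0]+"3");comps(z,(0,170,60),(6,255,255),(174,170,60),(180,255,255),40)
z=load("w3");W=pts(z);d=W-P
S=np.stack([d@X,d@Y,d[...,2]],-1)*1000
for nm,m in dict(gate=(S[...,1]<-8)&(S[...,1]>-45)&(abs(S[...,0])<40)&(abs(S[...,2]-11)<25),tab=(S[...,1]<-54)&(S[...,1]>-72)&(abs(S[...,0])<28)&(abs(S[...,2]-11)<25)).items():
    q=S[m];print(nm,len(q),np.median(q,0) if len(q) else 0)
z=load("s3");cv2.imwrite("pics/s3c.png",cv2.resize(z["im"][180:380,260:480,::-1],None,fx=3,fy=3))
E
```

```text
time: 5.6
tool_pos: [0.4349, -0.2241, 0.3514]
tcp_rot: [-1.571, -0.052, 0.04]
contact_force: [1.0, -0.8, -0.2]
finger_gap: 0.0001
t 5.6 tip stand-frame mm (x,y,z-from-pivot): [  2.8 -44.9 159.4] toolx yaw 3.36 down [ 0.008 -0.001 -1.   ] F [ 1.  -0.8 -0.2] gap 0.0001
[299.  18.] [224, 1, 176, 37, 5215] med [ 0.417 -0.105  0.272] p3 [ 0.386 -0.113  0.267] p97 [ 0.457 -0.098  0.274]
[316. 242.] [277, 227, 79, 31, 2417] med [ 0.433 -0.24   0.181] p3 [ 0.406 -0.252  0.18 ] p97 [ 0.461 -0.229  0.182]
[346. 227.] [332, 219, 29, 18, 184] med [ 0.419 -0.112  0.27 ] p3 [ 0.382 -0.116  0.261] p97 [ 0.461 -0.103  0.273]
[270. 259.] [258, 237, 23, 46, 742] med [0.362 0.125 0.084] p3 [0.344 0.116 0.007] p97 [0.389 0.155 0.132]
[388. 284.] [376, 276, 24, 16, 182] med [ 0.43  -0.244  0.18 ] p3 [ 0.402 -0.256  0.178] p97 [ 0.456 -0.231  0.182]
gate 5482 [ -0.28231983 -25.96092746  10.90242439]
tab 1710 [  0.07487657 -62.93324536  10.91759036]
```

View pics/s3c.png

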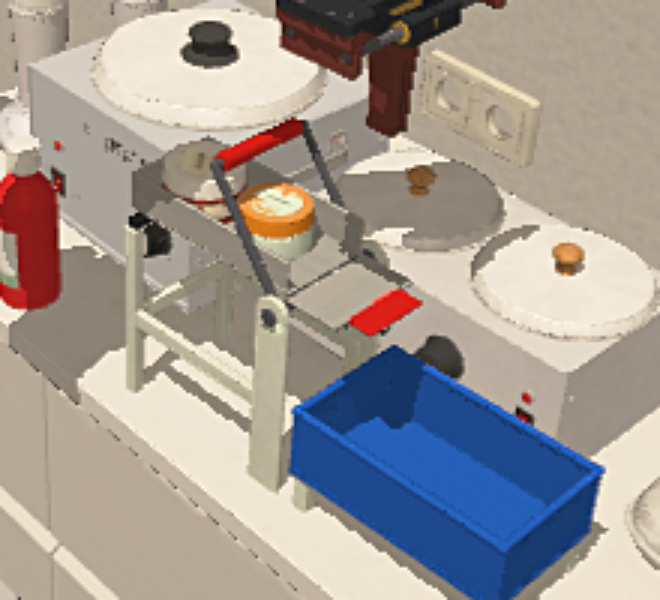

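View pics/w3.png

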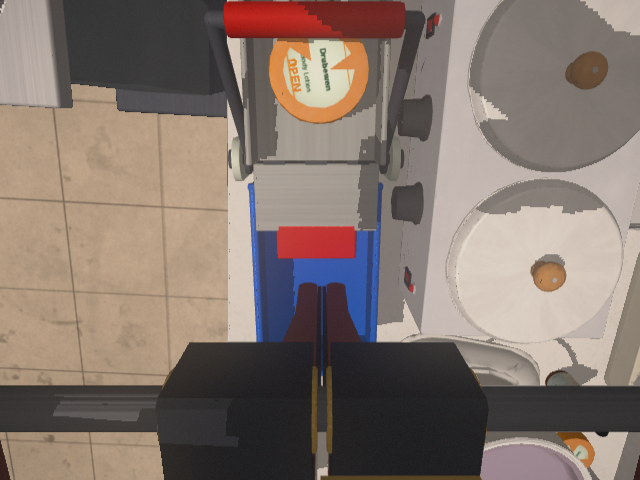

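```bash
python3 -m pendant '[[[0,0,0],[0,0,4],0],[[0,0,0],[0,0,4],0],[[0,0,0],[0,0,4],0],[[0,0,0],[0,0,3.5],0],[[0,0,0],[0,0,0],0]]';python3 st.py
python3 -m pendant '[[[0,0,0],[-0.2,2.5,0],0],[[0,0,0],[0,2.5,0],0],[[0,0,0],[0,2,0],0],[[0,0,0],[0,1,0],0],[[0,0,0],[0,0,0],0]]';python3 st.py
```

```text
time: 6.2
tool_pos: [0.4228, -0.0634, 0.3446]
tcp_rot: [-1.57, -0.05, 0.055]
contact_force: [-0.4, -0.6, -0.9]
finger_gap: 0.0003
t 6.2 tip stand-frame mm (x,y,z-from-pivot): [  0.3 116.3 152.6] toolx yaw 3.83 down [-0.004  0.001 -1.   ] F [-0.4 -0.6 -0.9] gap 0.0003
time: 6.7
tool_pos: [0.4205, -0.0688, 0.2648]
tcp_rot: [-1.571, -0.042, 0.049]
contact_force: [0.8, 0.1, 0.2]
finger_gap: 0.0002
t 6.7 tip stand-frame mm (x,y,z-from-pivot): [ -2.3 111.   72.8] toolx yaw 3.32 down [-0.004 -0.001 -1.   ] F [0.8 0.1 0.2] gap 0.0002
```

```bash
python3 -m pendant '[[[0,0,0],[0,-0.2,-0.9],0],[[0,0,0],[0,-0.4,-0.8],0],[[0,0,0],[0,-0.5,-0.6],0],[[0,0,0],[0,-0.4,-0.6],0],[[0,0,0],[0,-0.4,-0.6],0]]';python3 st.py
python3 -m pendant '[[[0,0,0],[0,-0.3,-0.6],0],[[0,0,0],[0,-0.3,-0.6],0],[[0,0,0],[0,-0.3,-0.6],0],[[0,0,0],[0,-0.2,-0.6],0],[[0,0,0],[0,0,0],0]]';python3 st.py
python3 - <<'E'
from h import *
grab("scene","s4")
z=load("s4");cv2.imwrite("pics/s4c.png",cv2.resize(z["im"][180:380,260:480,::-1],None,fx=3,fy=3))
E
```

```text
time: 7.2
tool_pos: [0.424, -0.1023, 0.2864]
tcp_rot: [-1.568, -0.047, 0.046]
contact_force: [0.5, 6.0, -3.0]
finger_gap: 0.0005
t 7.2 tip stand-frame mm (x,y,z-from-pivot): [-0.8 77.4 94.4] toolx yaw 3.42 down [ 0.001  0.003 -1.   ] F [ 0.5  6.  -3. ] gap 0.0005
time: 7.7
tool_pos: [0.4257, -0.1268, 0.2981]
tcp_rot: [-1.568, -0.047, 0.045]
contact_force: [-1.8, 7.4, 4.4]
finger_gap: 0.0005
t 7.7 tip stand-frame mm (x,y,z-from-pivot): [ -0.6  52.9 106.1] toolx yaw 3.36 down [ 0.001  0.003 -1.   ] F [-1.8  7.4  4.4] gap 0.0005
```

View pics/s4c.png

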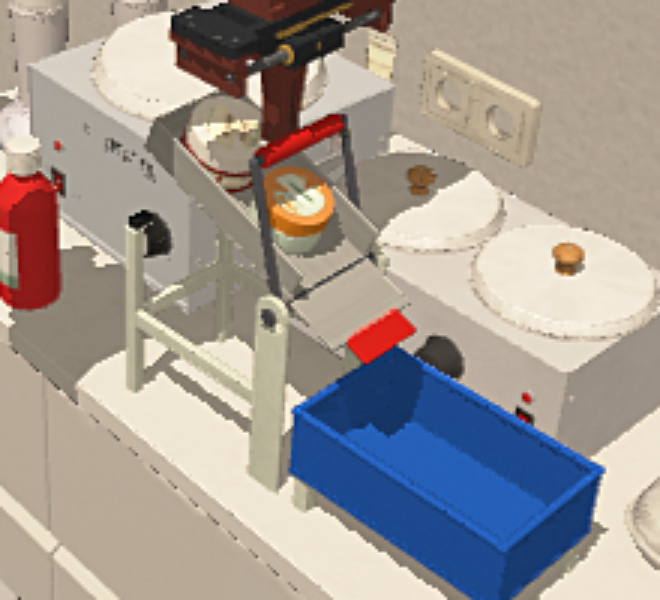

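```bash
python3 -m pendant '[[[0,0,0],[0,0,-0.5],0],[[0,0,0],[0,0,-0.5],0],[[0,0,0],[0,0,-0.5],0],[[0,0,0],[0,0,-0.5],0],[[0,0,0],[0,0,-0.4],0]]';python3 st.py
python3 - <<'E'
from h import *
grab("scene","s5")
z=load("s5");cv2.imwrite("pics/s5c.png",cv2.resize(z["im"][180:380,260:480,::-1],None,fx=3,fy=3))
E
```

```text
time: 8.25
tool_pos: [0.4278, -0.1506, 0.2983]
tcp_rot: [-1.568, -0.049, 0.045]
contact_force: [-0.4, 4.9, 3.6]
finger_gap: 0.0005
t 8.25 tip stand-frame mm (x,y,z-from-pivot): [  0.2  28.9 106.3] toolx yaw 3.42 down [ 0.003  0.002 -1.   ] F [-0.4  4.9  3.6] gap 0.0005
```

View pics/s5c.png

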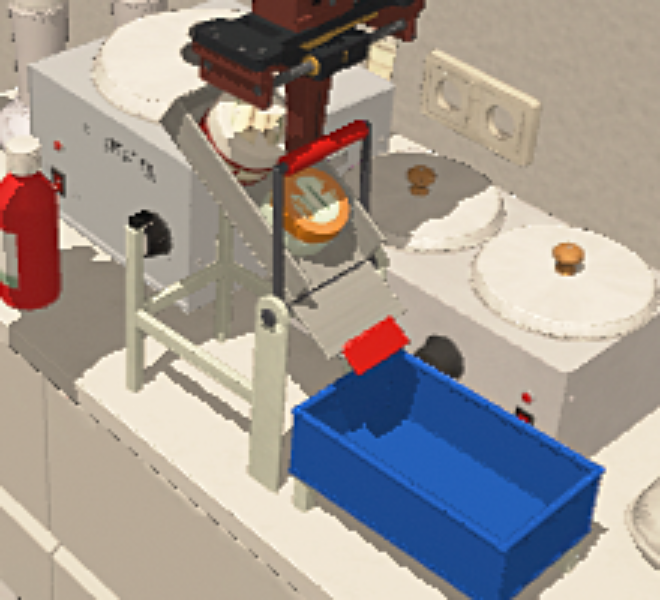

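```bash
python3 -m pendant '[[[0,0,0],[0,0,-0.4],0],[[0,0,0],[0,0,-0.4],0],[[0,0,0],[0,0,-0.2],0],[[0,0,0],[0,0,0],0],[[0,0,0],[0,0,0],0]]';python3 st.py
python3 - <<'E'
from h import *
grab("scene","s6")
z=load("s6");cv2.imwrite("pics/s6c.png",cv2.resize(z["im"][180:380,260:480,::-1],None,fx=3,fy=3))
E
```

```text
time: 8.8
tool_pos: [0.4273, -0.1613, 0.2967]
tcp_rot: [-1.571, -0.046, 0.046]
contact_force: [0.1, 1.5, 1.6]
finger_gap: 0.0005
t 8.8 tip stand-frame mm (x,y,z-from-pivot): [ -1.1  18.3 104.7] toolx yaw 3.36 down [ 0. -0. -1.] F [0.1 1.5 1.6] gap 0.0005
```

View pics/s6c.png

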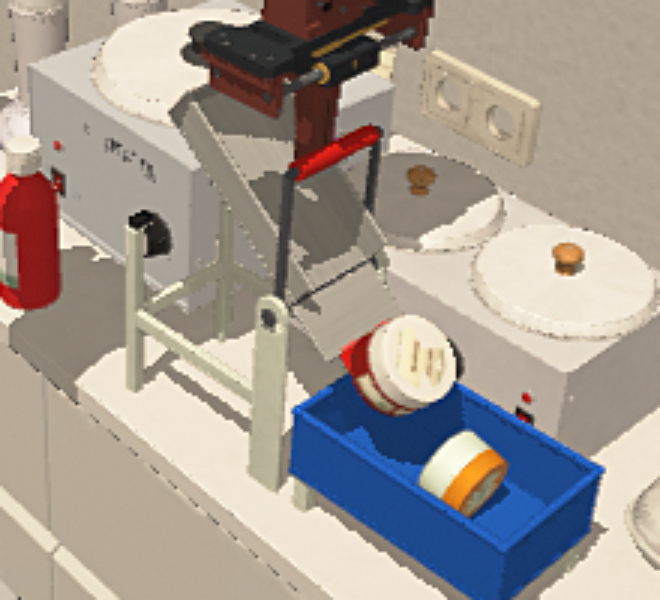

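Both are sliding out; I'll hold and let them settle.

```bash
python3 -m pendant '[[[0,0,0],[0,0,0],0],[[0,0,0],[0,0,0],0],[[0,0,0],[0,0,0],0],[[0,0,0],[0,0,0],0],[[0,0,0],[0,0,0],0]]';python3 st.py
python3 - <<'E'
from h import *
grab("scene","s7")
z=load("s7");cv2.imwrite("pics/s7c.png",cv2.resize(z["im"][180:380,260:480,::-1],None,fx=3,fy=3))
E
```

```text
time: 9.35
tool_pos: [0.4273, -0.1609, 0.2966]
tcp_rot: [-1.57, -0.046, 0.047]
contact_force: [-0.1, 3.1, 2.3]
finger_gap: 0.0008
t 9.35 tip stand-frame mm (x,y,z-from-pivot): [ -1.1  18.7 104.6] toolx yaw 3.39 down [-0.  0. -1.] F [-0.1  3.1  2.3] gap 0.0008
```

View pics/s7c.png

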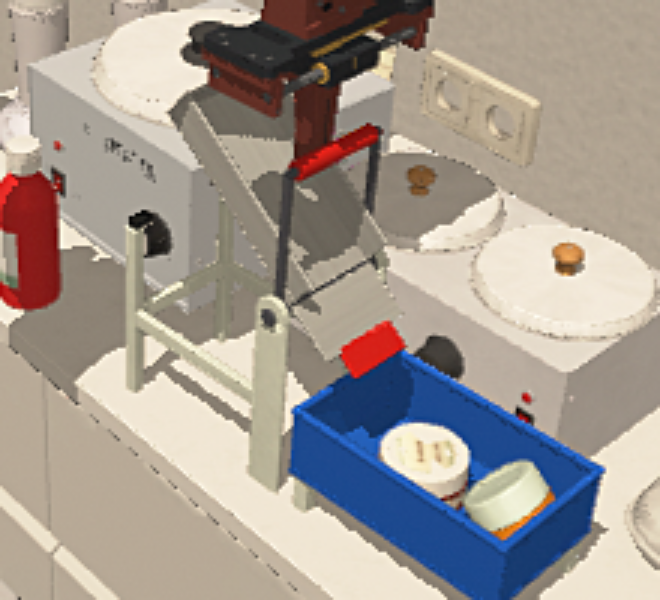

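```bash
python3 -m pendant '[[[0,0,0],[0,0,0.6],0],[[0,0,0],[0,0,0.8],0],[[0,0,0],[0,0,0.8],0],[[0,0,0],[0,0,0.8],0],[[0,0,0],[0,0.2,0.8],0]]';python3 st.py
python3 -m pendant '[[[0,0,0],[0,0.3,0.7],0],[[0,0,0],[0,0.4,0.7],0],[[0,0,0],[0,0.5,0.7],0],[[0,0,0],[0,0.5,0.6],0],[[0,0,0],[0,0.5,0.6],0]]';python3 st.py
python3 -m pendant '[[[0,0,0],[0,0.1,0.5],0],[[0,0,0],[0,0,0.5],0],[[0,0,0],[0,0,0.5],0],[[0,0,0],[0,0,0.5],0],[[0,0,0],[0,0,0],0]]';python3 st.py
```

```text
time: 9.9
tool_pos: [0.425, -0.1221, 0.2945]
tcp_rot: [-1.57, -0.047, 0.047]
contact_force: [0.3, 3.2, -2.7]
finger_gap: 0.0003
t 9.9 tip stand-frame mm (x,y,z-from-pivot): [ -1.   57.6 102.5] toolx yaw 3.42 down [-0.  0. -1.] F [ 0.3  3.2 -2.7] gap 0.0003
time: 10.4
tool_pos: [0.4234, -0.0874, 0.2729]
tcp_rot: [-1.567, -0.047, 0.048]
contact_force: [-4.5, 11.2, 6.6]
finger_gap: 0.0006
t 10.4 tip stand-frame mm (x,y,z-from-pivot): [-0.5 92.4 80.9] toolx yaw 3.47 down [ 0.     0.003 -1.   ] F [-4.5 11.2  6.6] gap 0.0006
time: 10.9
tool_pos: [0.4221, -0.0698, 0.2718]
tcp_rot: [-1.57, -0.047, 0.047]
contact_force: [-0.6, -0.2, 0.1]
finger_gap: 0.0006
t 10.9 tip stand-frame mm (x,y,z-from-pivot): [ -0.6 109.9  79.8] toolx yaw 3.42 down [ 0. -0. -1.] F [-0.6 -0.2  0.1] gap 0.0006
```

Rise clear and check.

```bash
python3 -m pendant '[[[0,0,0],[0,-3,0],0],[[0,0,0],[0,-4,0],0],[[0,0,0],[0,-4,0],0],[[0,0,0],[0,-3,0],0],[[0,0,0],[0,0,0],0]]'
python3 -m pendant '[[[0,0,0],[0,0,-4],0],[[0,0,0],[0,0,-4],0],[[0,0,0],[0,0,-4],0],[[0,0,0],[0,0,-4],0],[[0,0,0],[0,0,0],0]]';python3 st.py
python3 - <<'E'
from h import *
from st import P,X,Y
for n in("wrist","scene","top"):
    grab(n,n[0]+"8");z=load(n[0]+"8");print(n);comps(z,(0,170,60),(6,255,255),(174,170,60),(180,255,255),40)
z=load("w8");W=pts(z);d=W-P
S=np.stack([d@X,d@Y,d[...,2]],-1)*1000
for nm,a,b in [("gate",-45,-8),("tab",-72,-54),("floorF",20,60),("floorR",100,150)]:
    m=(S[...,1]<b)&(S[...,1]>a)&(abs(S[...,0])<28)&(abs(S[...,2]-11)<25);q=S[m];print(nm,len(q),np.round(np.median(q,0),1) if len(q) else 0)
z=load("s8");cv2.imwrite("pics/s8c.png",cv2.resize(z["im"][180:380,260:480,::-1],None,fx=3,fy=3))
E
```

```text
time: 11.4
tool_pos: [0.4239, -0.0707, 0.4156]
tcp_rot: [-1.569, -0.052, 0.04]
contact_force: [-0.1, -1.0, -0.3]
finger_gap: 0.0009
time: 11.9
tool_pos: [0.4299, -0.2353, 0.4112]
tcp_rot: [-1.573, -0.039, 0.04]
contact_force: [-0.3, 0.7, 0.4]
finger_gap: 0.0007
t 11.9 tip stand-frame mm (x,y,z-from-pivot): [ -3.1 -55.8 219.2] toolx yaw 2.89 down [-0.001 -0.003 -1.   ] F [-0.3  0.7  0.4] gap 0.0007
wrist
[305.  18.] [254, 6, 130, 29, 2727] med [ 0.413 -0.106  0.272] p3 [ 0.386 -0.113  0.267] p97 [ 0.449 -0.099  0.274]
[324. 211.] [292, 199, 67, 25, 1597] med [ 0.433 -0.241  0.181] p3 [ 0.406 -0.252  0.179] p97 [ 0.46  -0.231  0.182]
scene
[346. 227.] [332, 219, 29, 18, 184] med [ 0.418 -0.112  0.269] p3 [ 0.382 -0.117  0.261] p97 [ 0.461 -0.103  0.274]
[270. 259.] [258, 237, 23, 46, 745] med [0.362 0.125 0.084] p3 [0.344 0.116 0.007] p97 [0.389 0.157 0.131]
[387. 284.] [376, 276, 24, 16, 192] med [ 0.428 -0.244  0.18 ] p3 [ 0.402 -0.256  0.178] p97 [ 0.458 -0.231  0.183]
top
[352. 224.] [349, 204, 8, 37, 195] med [ 0.416 -0.104  0.272] p3 [ 0.385 -0.112  0.266] p97 [ 0.462 -0.097  0.277]
[406. 222.] [402, 209, 10, 26, 197] med [ 0.432 -0.237  0.181] p3 [ 0.405 -0.248  0.176] p97 [ 0.46  -0.227  0.187]
[247. 251.] [236, 237, 20, 22, 122] med [0.36  0.145 0.124] p3 [0.348 0.131 0.114] p97 [0.396 0.174 0.134]
gate 2869 [  0.2 -26.1  11. ]
tab 1269 [  0.  -62.7  10.9]
floorF 3633 [-0.  40.4 12. ]
floorR 363 [ -0.  102.4  12. ]
```

View pics/s8c.png

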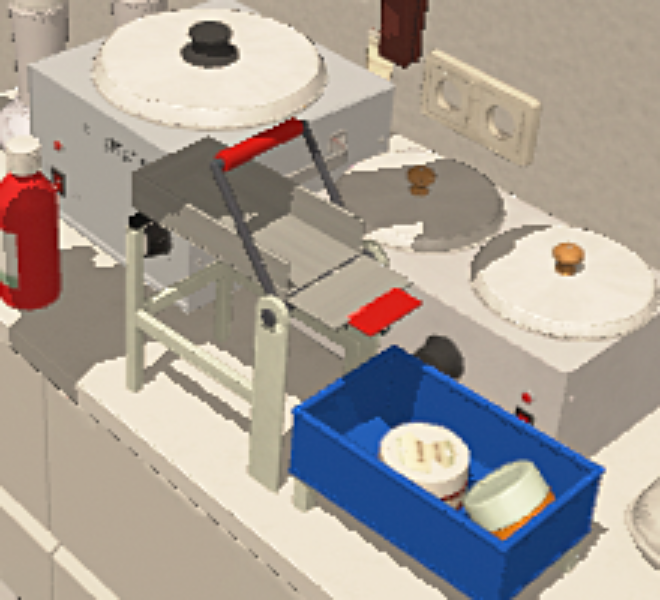

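View pics/s8.png

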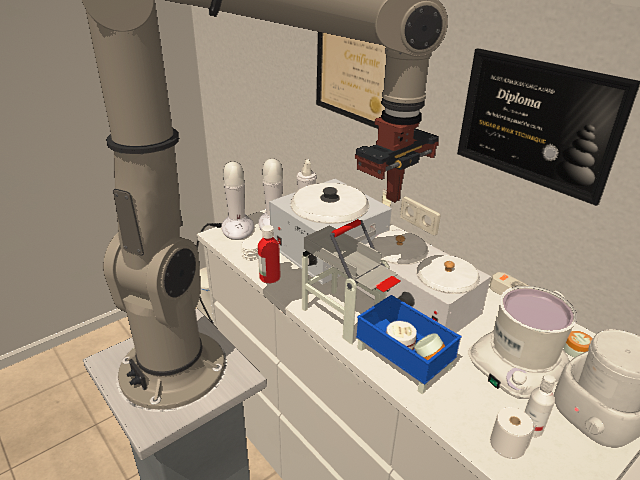

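Tray level, gate down, both pots in the bin, bottle and pads where they were, and the robot clear of everything.

```bash
python3 -c "
from station import manip
print(manip.hand_in())"
```

```text
the job is handed in; nothing more can be done
None
```

Both pots are in the blue bin, and the job was handed in at about 12 s of the 51 s allowed.

1. **Gate:** With the tray level, I pushed the gate's tab outward with shut fingers and pressed the gate down to its stop. The press peaked at about 18 N.
2. **Tipping:** I pushed the red hoop bar from behind to a tilt of about 0.65 rad. Both pots slid over the gate into the bin and were not handled.
3. **Lowering:** I eased the tray back down to level, then lifted the arm clear.

**Last checks:**
- **Gate and tray:** The gate and its tab lie flat at 11 mm above the pivot axis. The tray floor is level at 12 mm, both front and rear, and the hoop bar is back within about 1–2 mm of its starting position.
- **Pots:** Both are inside the bin. The red-banded pot is upright and the orange-lidded one leans in a corner.
- **Bystanders:** The bottle measured within about 1 mm of where it was in the scene camera. The top camera, where the bottle was partly hidden or shaded, gave a different reading (about 9 mm off). I judged the pads unmoved by eye only.

No other check failed or disagreed.

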